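# Tighten a vial carousel's castle nut to its pin hole

## Robot

A 6-joint arm with a two-finger parallel gripper is mounted at the origin on the work surface. World frame = base frame: x ahead of the robot, y to its left, z up, the work surface at z = 0. Lengths are in m, angles in rad, forces in N, time in s.
With the tool pointing down it reaches from about 0.35 to 0.725 m from the base axis. Payload 4.3 kg.
Tool frame: the origin (TCP) lies between the finger pads; the fingertips stand 14 mm ahead of it and the grasp point (between the pads) lies 5 mm behind it; x points along the fingers, z is the direction in which the jaws open and shut, and the axes are right-handed (so a half turn about x gives the same grasp; the last joint's range is limited). The gripper opens to 85 mm and grips with 20 to 120 N. Pads are 22 mm wide; open, the fingers measure 114 mm over their backs; the gripper's body (76 mm by 85 mm) begins 54 mm behind the grasp point. The pads swing forward as they close: fully open they stand 13 mm farther back than shut.
Start: joints at [1.193, 0.377, 0.081, 1.274, 0, 1.46], TCP at [0.152, 0.555, 0.245] pointing down, gripper open.
Joint ranges: [-2.72, 2.72], [-0.84, 1.66], [-1.02, 1.22], [-1.77, 2.12], [-1.37, 1.28], [-3.14, 3.14]. Speed limits (rad/s): [2.57, 2.57, 3.14, 3.14, 3.14, 3.14].

## Interface

Orientations are given as a rotation vector (axis times angle).
In Python, from cell import manip gives the robot as it stands.
- The arm moves only by the tool play_rows, never from a script. Its argument "moves" is a list of rows, each an object of numbers: "tx", "ty", "tz": the shift along the world's x, y, z in m; "spin": the turn about the world's z in rad. In form: [{"tx": .., "ty": .., "tz": .., "spin": ..}, ...]. A call has 1 to 5 rows; each row shifts and turns the pose as measured when the row begins; what a row does not reach is not made up. A row lasts 1/12 s, in which the tool goes at most 41.7 mm and 7.16 degrees, less where a joint would pass 70% of its speed; a pose out of reach is approached as far as the arm can. A call is refused whole if a number of a shift passes 0.0417 or a number of a turn 0.125, either way. A call with a gripper value outside its range is refused whole. "claw" is the opening, from 0 (shut) to 1 (fully open), set as the call begins (left out, the last holds). The fingers move at their own pace and stop on an object; "grip_force" is the grip in N (left out, the last holds). Time passes only in rows, so rows that do not move let the fingers close. It gives the time, the measured TCP pose, the force and the opening at its end, in the units of the state.
- manip.state(): the state, without advancing time (a new reading comes with each control period).
- manip.get_image(name): name is "side" or "top" or "wrist"; returns a dict with "frame" (400x640x3 uint8, blue, green, red), "depth" (400x640 float32, m along the optical axis (not along the pixel's ray), 0 where there is no reading), "mtx" (3x3 intrinsics, pixels), "k1" (the pictures are not rectified: a ray, as slopes to the right and down, at radius r is drawn at 1 + k1 r^2 times it, then the intrinsics apply), "R" (3x3) and "t" (3): a world point X has camera coordinates R X + t. Camera axes: x right, y down, z forward; pixel columns grow to the right and rows downward; lengths in m; the calibration is good to about 2 mm. A picture is of the moment at which its call begins.
- manip.sign_off(): hands the job in, once; it reports no verdict.
The state is a dict: "time_s": time; "q": joint angles; "qd": joint speeds; "effort": joint torques, N m; "position": TCP position; "tool_rot": TCP orientation; "force": force on the tool from outside, world axes, zero at the start; "moment": the same for the moment, N m; "opening": opening from 0.0 (shut) to 1.0 (fully open).
Only numpy, scipy, OpenCV 4.12 (cv2) and the standard library are available. Lean on these libraries where they do the work, as an engineer would, in place of code of your own. Each camera call takes 0.05 s, during which the arm holds its last target.

## Task

One of the two vial carousels still has a loose brass castle nut, with no split pin through it. Turn that nut clockwise (seen from above) until it is tight, that is until its red mark reaches the green arc painted on the carousel, then a little further until the slot at the red mark lines up with the cross hole in the spindle (a white line across the spindle's end shows the hole's direction), ready for a pin. Stop at that slot without overtightening, let go, and leave the other carousel, the pinned one, untouched.

Things in the scene. Friction and masses are not known exactly. Their poses are not given: they have to be found in the camera images.
- nut_top (a point): Loose brass castle nut, point on its upright axis at its top, 116 mm up. z up; x (turns with nut) points to its red mark, through the middle of a flat and slot; flats and 7 mm slots every 60 deg. Below the point: six teeth 42 mm across, 0 to 10 mm; hexagon 46 mm across flats (grip here), 10 to 40; flange 64 mm wide, 40 to 46; then disc 150 mm wide. Spindle end 18 mm wide, 2 mm above.
- nut (a joint): Loose nut's angle, rad, growing clockwise from above; its height stays. Starts at 0 to 0.35. Tight from 0.85 (red mark enters the green arc, which ends at 1.55). Red mark's slot meets the hole at 1.25; a slot also passes at 0.20, still loose. Resists with 0.15 N m, rising to 0.24 at 1.25; stays where left. Stops at -0.3 and 1.9.
- hole (a point): Middle of the 3 mm cross hole in the loose nut's dark steel spindle, on the nut's axis, 113 mm up. x runs along the hole and the white line on the spindle's end, towards where the red mark must end; z up. This carousel, an empty grey disc on a white drive box 130 mm square, is fixed and does not turn.
- drive_pinned: The other carousel's drive, same size, fixed to the bench; its nut is held by a bright steel split pin with a ring at one end, and five white-capped vials stand in its disc. Origin: centre of its underside, on its nut's axis; top 118 mm up. Not to be touched.
There are look-alikes about, which are no part of the job. What is shaped like the part that bears nut_top but blue or pink is not meant.

How it is judged:
By the outcome, as a careful person would: the job done as asked, in the order asked, and still so for the second after the job is handed in, with the robot touching nothing.
It also fails if it takes over 29 s, if anything falls off the work surface, if the arm or the gripper's body presses on something with over 40 N, if the wrist force passes 120 N, or if a joint passes its speed limit or range.

## Working session

There is one attempt and no reset: what is moved stays moved. The work goes in short steps, Python scripts to look and compute and a tool call to move; the robot and the scene stay as the last step left them, time stands still between calls to the robot, and variables do not carry over. Pictures are saved under pics/ and viewed, and the job is handed in when it is done.

Besides the shell and the picture viewer there is one more tool, called after "Call:" as a command line: name --argument value ..., lists and objects as JSON in quotes. play_rows: Moves the arm, as the interface text tells. Its arguments: {"type":"object","properties":{"moves":{"type":"array","items":{"type":"object","properties":{"tx":{"type":"number"},"ty":{"type":"number"},"tz":{"type":"number"},"spin":{"type":"number"}}}},"claw":{"type":"number"},"grip_force":{"type":"number"}},"required":["moves"]}

```bash
mkdir -p pics; ls; cat > h.py <<'E'
import numpy as np, cv2
from cell import manip
def grab(n):
    d=manip.get_image(n); np.savez('last_%s.npz'%n,**{k:np.asarray(v) for k,v in d.items()}); return d
def load(n): return dict(np.load('last_%s.npz'%n))
def ray(d,u,v):
    K=d['mtx'];k=float(d['k1']);p=np.array([(u-K[0,2])/K[0,0],(v-K[1,2])/K[1,1]]);q=p.copy()
    for _ in range(20): q=p/(1+k*(q@q))
    R=d['R'];c=-R.T@d['t'];return c,R.T@np.array([q[0],q[1],1])
def onz(d,u,v,z):
    c,r=ray(d,u,v);return c+r*(z-c[2])/r[2]
def proj(d,X):
    x=d['R']@np.asarray(X)+d['t'];s=x[:2]/x[2];s=s*(1+float(d['k1'])*(s@s));K=d['mtx']
    return np.array([K[0,0]*s[0]+K[0,2],K[1,1]*s[1]+K[1,2]])
E
python3 - <<'E'
from h import *
for n in ['side','top','wrist']:
    d=grab(n);cv2.imwrite('pics/a_%s.png'%n,d['frame'])
    print(n,-d['R'].T@d['t'])
s=manip.state();print(s)
E
```

```text
pics
side [ 0.1481186  -0.60250069  0.84473168]
top [ 0.46934433 -0.1039058   1.18676754]
wrist [0.07605046 0.57480732 0.37337209]
{'time_s': 0.15, 'q': array([ 1.19267858e+00,  3.77896194e-01,  7.99708349e-02,  1.27438547e+00,
       -1.25263745e-05,  1.46050011e+00]), 'qd': array([-0.00084114, -0.00033782,  0.00608119,  0.00130352,  0.00094331,
        0.00207549]), 'effort': array([ 7.00925848e-04, -4.64035714e+01,  2.70169705e+01,  1.39409769e-02,
       -1.11213953e-04,  3.39137188e-06]), 'position': array([0.15198925, 0.55407582, 0.24458969]), 'tool_rot': array([-1.01052476,  1.32539629,  1.0092075 ]), 'force': array([-0.16035811, -0.09051224,  0.2658705 ]), 'moment': array([ 0.00502632, -0.01174479, -0.00931377]), 'opening': 1.000326591450874}
```

View pics/a_top.png

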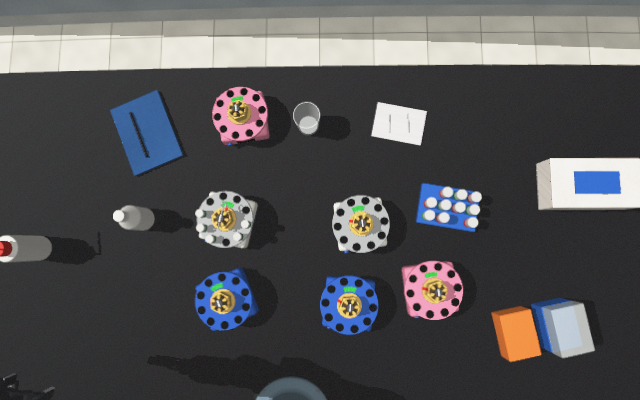

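View pics/a_side.png

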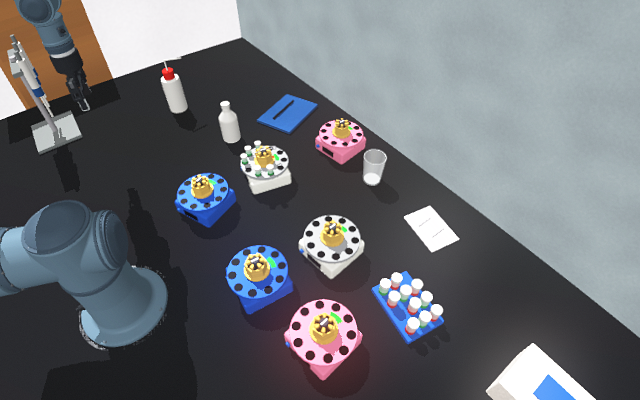

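View pics/a_wrist.png

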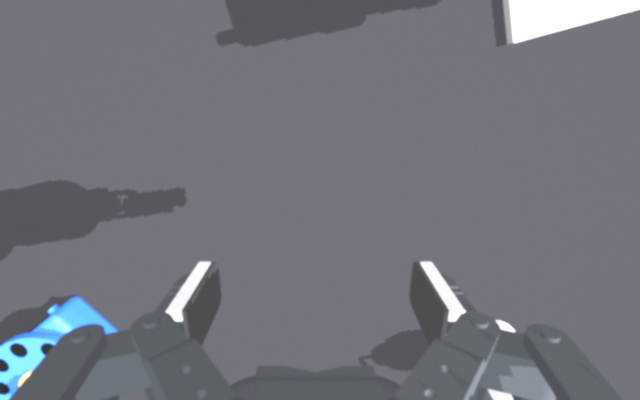

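Candidates in the top view: white and empty (361,223), white with vials (225,218, pinned), blue (222,300) and (349,305), pink (238,112) and (435,291). The description fits (361,223), so I'll check it in a close crop.

```bash
python3 - <<'E'
from h import *
d=load('top');f=d['frame'][183:263,321:401];cv2.imwrite('pics/b_top.png',cv2.resize(f,(560,560),interpolation=cv2.INTER_CUBIC))
d2=load('side');f=d2['frame'][205:285,292:372];cv2.imwrite('pics/b_side.png',cv2.resize(f,(560,560),interpolation=cv2.INTER_CUBIC))
for n,u,v in [('loose',361,223),('pinned',222,217),('blue',349,305),('pink',435,291)]: print(n,onz(d,u,v,.116))
print(onz(d2,332,228,.116))
# disc by grey mask height
E
```

```text
loose [ 0.51568124 -0.18254883  0.116     ]
pinned [0.53150794 0.16659673 0.116     ]
blue [ 0.3148049  -0.15120582  0.116     ]
pink [ 0.34855595 -0.36193456  0.116     ]
[ 0.50926727 -0.19010242  0.116     ]
```

View pics/b_top.png

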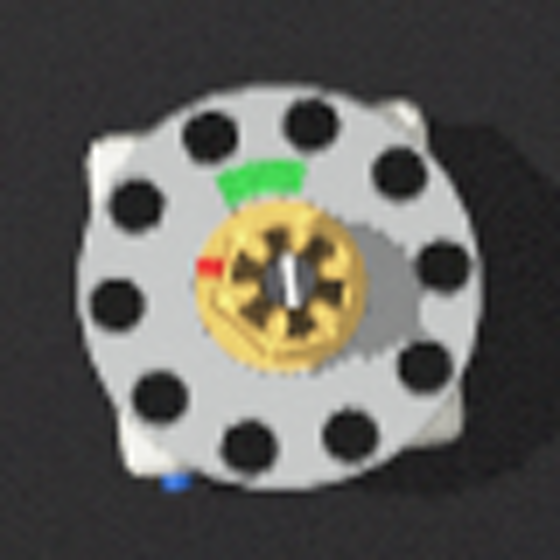

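View pics/b_side.png

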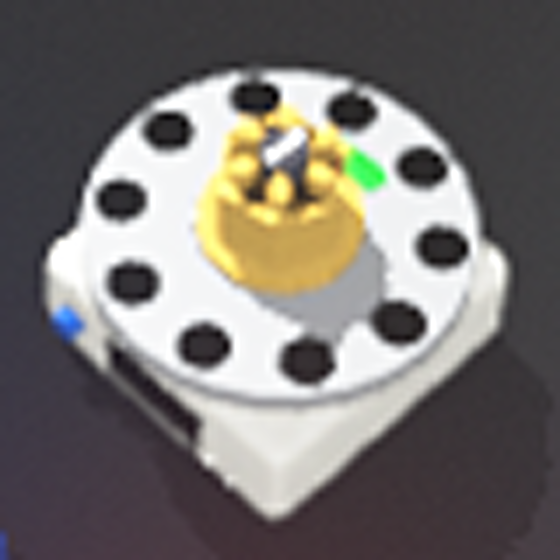

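Crop confirmed: an empty light-grey disc on a white box, a brass nut with no pin, the red mark at crop (210,267) and the green arc at (262,180). Next I'll measure the axis, hole direction and mark direction.

```bash
cat > meas.py <<'E'
from h import *
def blob(m,near):
    n,l,s,c=cv2.connectedComponentsWithStats(m.astype(np.uint8))
    best=[i for i in range(1,n) if s[i,4]>=3]
    i=min(best,key=lambda i:np.hypot(*(c[i]-near)));return l==i,c[i],s[i,4]
def red(f):
    f=f.astype(int);return (f[...,2]>150)&(f[...,1]<90)&(f[...,0]<90)
def green(f):
    f=f.astype(int);return (f[...,1]>150)&(f[...,2]<120)&(f[...,0]<140)
E
python3 - <<'E'
from meas import *
from scipy.spatial.transform import Rotation as Ro
for n,p,r in [('top',(361,223),34),('side',(331,236),40)]:
    d=load(n);f=d['frame']
    # disc outline: depth-based height
    H,W=f.shape[:2];u,v=np.meshgrid(np.arange(W),np.arange(H))
    sub=(np.hypot(u-p[0],v-p[1])<r)&(d['depth']>0)
    P=[]
    for a,b in zip(u[sub],v[sub]):
        c,ry=ray(d,a,b);P.append(c+ry*d['depth'][b,a])
    P=np.array(P);m=abs(P[:,2]-.070)<.006
    msk=np.zeros((H,W),np.uint8);msk[v[sub][m],u[sub][m]]=1
    hull=cv2.convexHull(np.argwhere(msk)[:,::-1].astype(np.float32))
    w=np.array([onz(d,*q[0],.070)[:2] for q in hull]);(cx,cy),rad=cv2.minEnclosingCircle((w*1000).astype(np.float32))
    print(n,'disc',cx,cy,rad, 'z',np.median(P[m,2]))
    try:
        _,c,a=blob(red(f),p);print('red',c,a,onz(d,*c,.076),onz(d,*c,.09))
    except Exception as e: print(e)
    _,c,a=blob(green(f),p);print('green',c,a,onz(d,*c,.070))
d=load('top');fx=lambda a,b:onz(d,(a+.5)/7-.5+321,(b+.5)/7-.5+183,.118)
A,B=fx(287,260),fx(295,303);print('line',A,B,np.degrees(np.arctan2(*(A-B)[:2][::-1])))
s=manip.state();R=Ro.from_rotvec(s['tool_rot']).as_matrix();print(R)
E
```

```text
top disc 515.6849365234375 -184.5493927001953 74.84149169921875 z 0.07003352559132159
red [350.71428571 220.42857143] 7 [ 0.52412906 -0.15901829  0.076     ] [ 0.52343856 -0.15832365  0.09      ]
green [357.64705882 208.        ] 51 [ 0.55675869 -0.17763259  0.07      ]
side disc 510.8164367675781 -186.7181396484375 74.79944610595703 z 0.06870281196342898
red [393.58333333 287.75      ] 12 [ 0.53513404 -0.39256287  0.076     ] [ 0.52808578 -0.39638622  0.09      ]
green [343.88235294 229.        ] 17 [ 0.55528508 -0.18579223  0.07      ]
line [ 0.52375709 -0.1839081   0.118     ] [ 0.50849147 -0.18657488  0.118     ] 9.909119398725185
[[-5.47471593e-04 -9.64349634e-01  2.64630845e-01]
 [-1.41214783e-03  2.64631366e-01  9.64348612e-01]
 [-9.99998853e-01  1.54255598e-04 -1.50668240e-03]]
```

Call:
play_rows --moves '[{"tx": 0.018, "ty": -0.037, "tz": 0.004}, {"tx": 0.018, "ty": -0.037}, {"tx": 0.018, "ty": -0.037}, {"tx": 0.018, "ty": -0.037}, {"tx": 0.018, "ty": -0.037}]' --claw 1 --grip_force 60

```text
$.moves[0]: bad value
```

Call:
play_rows --moves '[{"tx": 0.018, "ty": -0.037}, {"tx": 0.018, "ty": -0.037}, {"tx": 0.018, "ty": -0.037}, {"tx": 0.018, "ty": -0.037}, {"tx": 0.018, "ty": -0.037}]'

```text
$.moves[0]: bad value
```

Call:
play_rows --moves '[{"tx": 0.018, "ty": -0.037}, {"tx": 0.018, "ty": -0.037}, {"tx": 0.018, "ty": -0.037}, {"tx": 0.018, "ty": -0.037}, {"tx": 0.018, "ty": -0.037}]'

```text
$.moves[0]: bad value
```

Call:
play_rows --moves '[{"tx": 0.018, "ty": -0.037, "tz": 0.004, "spin": 0}, {"tx": 0.018, "ty": -0.037, "tz": 0, "spin": 0}, {"tx": 0.018, "ty": -0.037, "tz": 0, "spin": 0}, {"tx": 0.018, "ty": -0.037, "tz": 0, "spin": 0}, {"tx": 0.018, "ty": -0.037, "tz": 0, "spin": 0}]' --claw 1 --grip_force 60

```text
time_s: 0.57
position: [0.24, 0.3694, 0.2443]
tool_rot: [-1.02, 1.323, 1.02]
force: [0.8, -0.6, 0.5]
opening: 1.002
```

Call:
play_rows --moves '[{"tx": 0.018, "ty": -0.037, "tz": 0.003, "spin": 0}, {"tx": 0.018, "ty": -0.037, "tz": 0, "spin": 0}, {"tx": 0.018, "ty": -0.037, "tz": 0, "spin": 0}, {"tx": 0.018, "ty": -0.037, "tz": 0, "spin": 0}, {"tx": 0.018, "ty": -0.037, "tz": 0, "spin": 0}]'

```text
time_s: 0.98
position: [0.3277, 0.1805, 0.2464]
tool_rot: [-1.024, 1.322, 1.023]
force: [1.3, 1.6, 0.5]
opening: 1.001
```

Call:
play_rows --moves '[{"tx": 0.018, "ty": -0.037, "tz": 0, "spin": 0}, {"tx": 0.018, "ty": -0.037, "tz": 0, "spin": 0}, {"tx": 0.018, "ty": -0.037, "tz": 0, "spin": 0}, {"tx": 0.018, "ty": -0.037, "tz": 0, "spin": 0}, {"tx": 0.018, "ty": -0.037, "tz": 0, "spin": 0}]'

```text
time_s: 1.4
position: [0.4156, -0.0086, 0.2465]
tool_rot: [-1.024, 1.32, 1.022]
force: [1.2, -0.1, 0.2]
opening: 0.999
```

Call:
play_rows --moves '[{"tx": 0.0185, "ty": -0.0365, "tz": 0, "spin": 0}, {"tx": 0.0195, "ty": -0.0365, "tz": 0, "spin": 0}, {"tx": 0.02, "ty": -0.036, "tz": 0, "spin": 0}, {"tx": 0.02, "ty": -0.036, "tz": 0, "spin": 0}, {"tx": 0.018, "ty": -0.029, "tz": 0, "spin": 0}]'

```text
time_s: 1.82
position: [0.51, -0.1888, 0.2455]
tool_rot: [-1.019, 1.322, 1.019]
force: [-0.1, 0.2, -0.6]
opening: 0.998
```

Call:
play_rows --moves '[{"tx": 0, "ty": 0, "tz": 0, "spin": 0}, {"tx": 0, "ty": 0, "tz": 0, "spin": 0}]'

```text
time_s: 1.98
position: [0.5126, -0.1956, 0.2433]
tool_rot: [-1.014, 1.326, 1.013]
force: [0.0, 0.9, 0.5]
opening: 0.998
```

```bash
python3 - <<'E'
from h import *
d=grab('wrist');cv2.imwrite('pics/c_wrist.png',d['frame'])
s=manip.state();print(s['time_s'],s['position'],s['q'],proj(d,[.515,-.185,.118]))
E
```

```text
2.0333 [ 0.51256097 -0.19548992  0.24322712] [-0.47770933  0.32379247 -0.00154692  1.24555339 -0.00423652 -0.2147801 ] [329.34339573 195.75915038]
```

View pics/c_wrist.png

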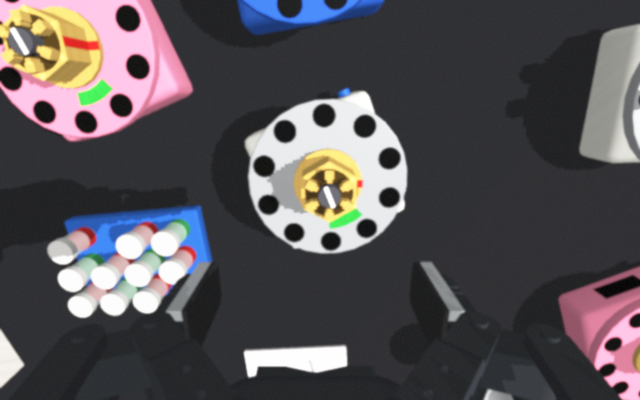

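The wrist view shows the target at (330,197), with the line on the spindle end, the red mark at (360,184) and the green arc at (345,217). The map estimate projects to (329,196), which agrees. I'll zoom in to measure angles.

```bash
python3 - <<'E'
from meas import *
d=load('wrist');f=d['frame'][140:240,280:380];cv2.imwrite('pics/d.png',cv2.resize(f,(600,600),interpolation=cv2.INTER_CUBIC))
m,c,a=blob(red(d['frame']),(360,184));print('red',c,a,onz(d,*c,.076),onz(d,*c,.086))
m,c,a=blob(green(d['frame']),(345,217));print('green',c,a,onz(d,*c,.070))
u,v=np.meshgrid(np.arange(640),np.arange(400))
g=d['frame'].min(2)>185; g&=np.hypot(u-330,v-197)<11
n=np.argwhere(g)[:,::-1];print(len(n))
w=np.array([onz(d,*q,.118)[:2] for q in n]);c=w.mean(0);_,_,V=np.linalg.svd(w-c);print('line',c,np.degrees(np.arctan2(V[0,1],V[0,0])))
E
```

```text
red [359.07142857 183.14285714] 14 [ 0.52322336 -0.15708701  0.076     ] [ 0.52030776 -0.15769013  0.086     ]
green [345.3106383  218.89787234] 235 [ 0.55670589 -0.17769101  0.07      ]
126
line [ 0.51618288 -0.18536699] 6.461738055634431
```

View pics/d.png

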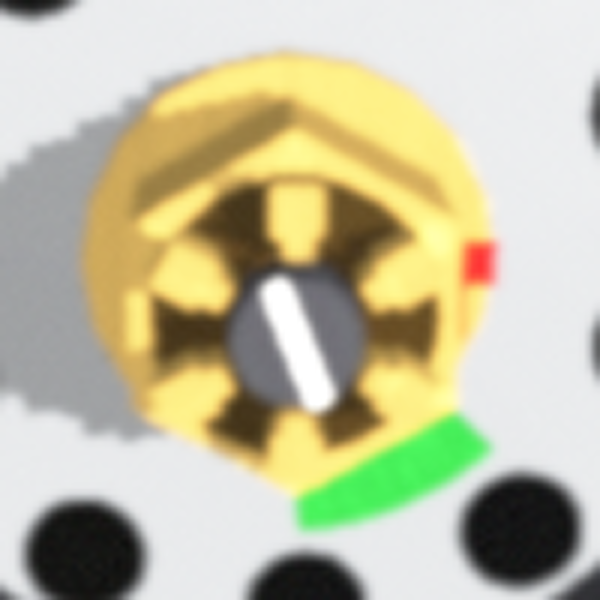

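```bash
python3 - <<'E'
from meas import *
d=load('wrist')
P=lambda a,b,z:onz(d,(a+.5)/6-.5+280,(b+.5)/6-.5+140,z)[:2]
ang=lambda v:np.degrees(np.arctan2(v[1],v[0]))
A,B=P(273,285,.118),P(322,402,.118);print('line',(A+B)/2,ang(B-A))
f=d['frame'][140:240,280:380];f=cv2.resize(f,(600,600),interpolation=cv2.INTER_CUBIC)
c=P(298,340,.118);print('spindle',c)
# slot pair left-right (floor ~.106; use top of walls .116)
for z in (.106,.111,.116):print('slot LR',z,ang(P(435,330,z)-P(160,330,z)), 'diag', ang(P(378,205,z)-P(222,430,z)), ang(P(360,430,z)-P(212,205,z)))
r=P(480,263,.076);print('red',r,ang(r-c),ang(r-np.array([.515,-.185])))
# hex top corners z=.106: bottom corner (297,492), lower-left(140,405), lower right(460,410)
print([ang(P(*x,.106)-c) for x in [(297,494),(138,405),(462,412)]])
g=[P(468,425,.07),P(300,512,.07)];print('green',[ang(x-c) for x in g])
E
```

```text
line [ 0.51592133 -0.1853501 ] 7.344116896054224
spindle [ 0.51538024 -0.18517472]
slot LR 0.106 74.95181570293926 diag 131.82838291152743 17.61376958173734
slot LR 0.111 74.95181570293926 diag 131.82838291152746 17.613769581737312
slot LR 0.116 74.9518157029394 diag 131.8283829115276 17.613769581737373
red [ 0.52360168 -0.15668756] 73.9017836763986 73.10055866447637
[np.float64(-13.692557317005306), np.float64(-73.87883138772965), np.float64(43.89021937181244)]
green [np.float64(30.371394142674223), np.float64(-11.591664606111255)]
```

Call:
play_rows --moves '[{"tx": 0.003, "ty": 0.0105, "tz": -0.02, "spin": 0}, {"tx": 0, "ty": 0, "tz": -0.025, "spin": 0}, {"tx": 0, "ty": 0, "tz": -0.025, "spin": 0}, {"tx": 0, "ty": 0, "tz": -0.01, "spin": 0}, {"tx": 0, "ty": 0, "tz": 0, "spin": 0}]'

```text
time_s: 2.45
position: [0.5135, -0.1791, 0.1623]
tool_rot: [-1.02, 1.322, 1.015]
force: [-0.7, -0.8, -0.6]
opening: 1.001
```

```bash
cat > st.py <<'E'
from h import *
from scipy.spatial.transform import Rotation as Ro
s=manip.state();R=Ro.from_rotvec(s['tool_rot']).as_matrix()
print(s['time_s'],s['position'],'jaw',np.degrees(np.arctan2(R[1,2],R[0,2])),'x',R[:,0],'F',s['force'].round(1),'M',s['moment'].round(2),'op',s['opening'],'q',s['q'].round(2))
E
python3 st.py
```

```text
2.45 [ 0.51354741 -0.17906765  0.16226095] jaw 75.22061726007637 x [-5.45206274e-05 -3.48961944e-03 -9.99993910e-01] F [-0.7 -0.8 -0.6] M [ 0.    0.04 -0.04] op 1.0009622338043858 q [-0.45  0.35 -0.18  1.04 -0.   -0.19]
```

Call:
play_rows --moves '[{"tx": 0.002, "ty": -0.006, "tz": 0, "spin": 0}, {"tx": 0, "ty": 0, "tz": 0, "spin": 0}, {"tx": 0, "ty": 0, "tz": 0, "spin": 0}]'

```text
time_s: 2.7
position: [0.5143, -0.1825, 0.1636]
tool_rot: [-1.021, 1.322, 1.019]
force: [-0.1, -0.2, 0.7]
opening: 0.999
```

```bash
python3 st.py; python3 - <<'E'
from h import *
d=grab('wrist');cv2.imwrite('pics/e.png',d['frame']);print(proj(d,[.5155,-.185,.118]))
E
```

```text
2.7 [ 0.5143086  -0.18249221  0.16355321] jaw 75.42660123500342 x [-0.00128736 -0.00267648 -0.99999559] F [-0.1 -0.2  0.7] M [-0.   -0.04 -0.04] op 0.9989300607696203 q [-0.46  0.36 -0.17  1.05 -0.   -0.2 ]
[311.95113037 240.06247094]
```

View pics/e.png

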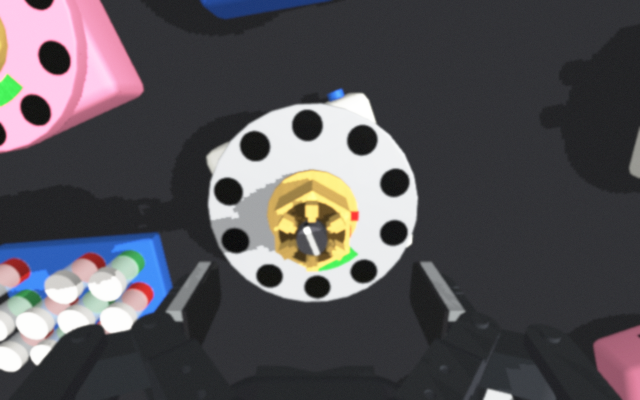

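Call:
play_rows --moves '[{"tx": 0.001, "ty": -0.0025, "tz": -0.025, "spin": -0.008}, {"tx": 0, "ty": 0, "tz": -0.02, "spin": 0}, {"tx": 0, "ty": 0, "tz": -0.012, "spin": 0}, {"tx": 0, "ty": 0, "tz": 0, "spin": 0}, {"tx": 0, "ty": 0, "tz": 0, "spin": 0}]'

```text
time_s: 3.17
position: [0.5207, -0.1878, 0.1119]
tool_rot: [-1.025, 1.318, 1.001]
force: [0.5, 0.3, 0.9]
opening: 1.004
```

```bash
python3 st.py
```

```text
3.1667 [ 0.52072032 -0.18775323  0.11187784] jaw 74.93184039577908 x [ 0.01197707 -0.00922723 -0.9998857 ] F [0.5 0.3 0.9] M [-0.   -0.02 -0.03] op 1.004222018081826 q [-0.46  0.4  -0.25  0.91 -0.   -0.2 ]
```

Call:
play_rows --moves '[{"tx": -0.005, "ty": 0.0025, "tz": -0.008, "spin": 0}, {"tx": 0, "ty": 0, "tz": 0, "spin": 0}]'

```text
time_s: 3.33
position: [0.5171, -0.186, 0.1062]
tool_rot: [-1.027, 1.317, 0.998]
force: [-0.5, 0.1, 0.2]
opening: 1.0
```

```bash
python3 st.py
```

```text
3.3333 [ 0.51710717 -0.18599466  0.10616482] jaw 74.92803797417625 x [ 0.01500114 -0.01071815 -0.99983003] F [-0.5  0.1  0.2] M [ 0.03  0.03 -0.05] op 1.0004123429118206 q [-0.46  0.39 -0.27  0.89 -0.   -0.2 ]
```

Call:
play_rows --moves '[{"tx": -0.0015, "ty": 0.001, "tz": -0.009, "spin": 0}, {"tx": 0, "ty": 0, "tz": 0, "spin": 0}, {"tx": 0, "ty": 0, "tz": 0, "spin": 0}]'

```text
time_s: 3.58
position: [0.5181, -0.1862, 0.1]
tool_rot: [-1.031, 1.314, 0.993]
force: [-0.1, 0.8, -0.6]
opening: 1.002
```

```bash
python3 st.py
```

```text
3.5833 [ 0.51813999 -0.18619218  0.10002106] jaw 74.9216502119777 x [ 0.02059592 -0.01344519 -0.99969747] F [-0.1  0.8 -0.6] M [ 0.04 -0.01 -0.01] op 1.002485760489788 q [-0.46  0.4  -0.28  0.87 -0.   -0.2 ]
```

Call:
play_rows --moves '[{"tx": -0.003, "ty": 0.001, "tz": -0.005, "spin": 0}, {"tx": 0, "ty": 0, "tz": 0, "spin": 0}, {"tx": 0, "ty": 0, "tz": 0, "spin": 0}, {"tx": 0, "ty": 0, "tz": 0, "spin": 0}]' --claw 0.6 --grip_force 50

```text
time_s: 3.92
position: [0.5157, -0.1855, 0.0957]
tool_rot: [-1.032, 1.313, 0.991]
force: [0.3, 0.4, 0.0]
opening: 0.6
```

```bash
python3 st.py;  python3 - <<'E'
from h import *
d=grab('wrist');cv2.imwrite('pics/f.png',d['frame']);print(proj(d,[.5155,-.185,.118]))
E
```

```text
3.9167 [ 0.51574192 -0.18554968  0.09565091] jaw 74.9199871922435 x [ 0.0222147  -0.01425115 -0.99965165] F [0.3 0.4 0. ] M [0.02 0.04 0.04] op 0.599590979652185 q [-0.46  0.39 -0.3   0.85 -0.   -0.2 ]
[316.40306864 311.42005508]
```

View pics/f.png

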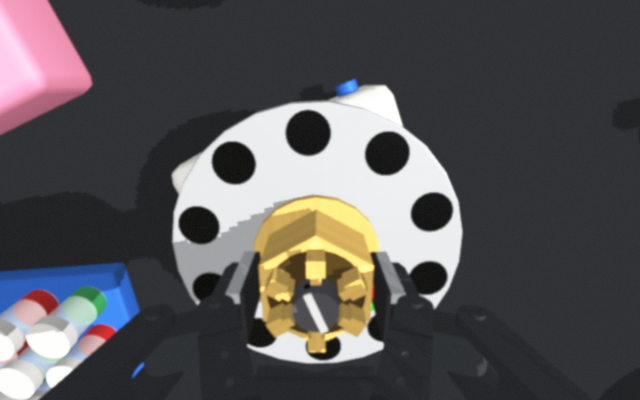

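The pads straddle the hexagon around (316,300), with the spindle where predicted and parallel to the flats. Closing now.

Call:
play_rows --moves '[{"tx": 0, "ty": 0, "tz": 0, "spin": 0}, {"tx": 0, "ty": 0, "tz": 0, "spin": 0}]' --claw 0.3 --grip_force 50

```text
time_s: 4.13
position: [0.516, -0.1852, 0.0961]
tool_rot: [-1.032, 1.312, 0.992]
force: [0.1, -1.5, -3.1]
opening: 0.528
```

```bash
python3 st.py
```

```text
4.1333 [ 0.51603766 -0.18518134  0.09611332] jaw 74.94717277585187 x [ 0.02295202 -0.01332306 -0.99964779] F [ 0.1 -1.5 -3.1] M [-0.12 -0.06 -0.05] op 0.528228477095583 q [-0.46  0.39 -0.3   0.85 -0.   -0.2 ]
```

Gripped (0.528, or 45 mm, with small forces). Turning clockwise.

Call:
play_rows --moves '[{"tx": 0, "ty": 0, "tz": 0, "spin": -0.1}, {"tx": 0, "ty": 0, "tz": 0, "spin": -0.1}, {"tx": 0, "ty": 0, "tz": 0, "spin": -0.1}, {"tx": 0, "ty": 0, "tz": 0, "spin": -0.1}]'

```text
time_s: 4.47
position: [0.5159, -0.1854, 0.0961]
tool_rot: [-0.718, 1.451, 0.676]
force: [-0.9, 0.2, -0.4]
opening: 0.53
```

```bash
python3 st.py
```

```text
4.4667 [ 0.51591712 -0.18536156  0.09610296] jaw 51.17725518942582 x [ 0.01527968 -0.02170678 -0.99964761] F [-0.9  0.2 -0.4] M [ 0.1  -0.    0.24] op 0.5303142585278565 q [-0.45  0.4  -0.29  0.86 -0.01  0.22]
```

Working well, with low forces. 44° left.

Call:
play_rows --moves '[{"tx": 0, "ty": 0, "tz": 0, "spin": -0.1}, {"tx": 0, "ty": 0, "tz": 0, "spin": -0.1}, {"tx": 0, "ty": 0, "tz": 0, "spin": -0.1}, {"tx": 0, "ty": 0, "tz": 0, "spin": -0.1}, {"tx": 0, "ty": 0, "tz": 0, "spin": -0.1}]'

```text
time_s: 4.88
position: [0.5157, -0.1855, 0.0961]
tool_rot: [-0.312, 1.554, 0.27]
force: [-1.1, -0.5, 1.0]
opening: 0.526
```

```bash
python3 st.py
```

```text
4.8833 [ 0.51573133 -0.18550673  0.09610535] jaw 21.20527657895396 x [ 0.001833   -0.02674243 -0.99964068] F [-1.1 -0.5  1. ] M [ 0.09 -0.04  0.25] op 0.5256478908692612 q [-0.45  0.41 -0.28  0.87 -0.02  0.75]
```

Call:
play_rows --moves '[{"tx": 0, "ty": 0, "tz": 0, "spin": -0.08}, {"tx": 0, "ty": 0, "tz": 0, "spin": -0.05}, {"tx": 0, "ty": 0, "tz": 0, "spin": 0}, {"tx": 0, "ty": 0, "tz": 0, "spin": 0}]'

```text
time_s: 5.22
position: [0.5157, -0.1856, 0.0961]
tool_rot: [-0.203, 1.568, 0.162]
force: [-0.2, 1.1, 0.0]
opening: 0.528
```

```bash
python3 st.py;  python3 - <<'E'
from h import *
d=grab('wrist');cv2.imwrite('pics/g.png',d['frame']);print(proj(d,[.5155,-.185,.118]))
cv2.imwrite('pics/g2.png',cv2.resize(d['frame'][250:380,250:390],(700,600*650//600),interpolation=cv2.INTER_CUBIC)[:600])
d=grab('top')
E
```

```text
5.2167 [ 0.5156792  -0.18556444  0.09612421] jaw 13.323318603727374 x [-0.00219093 -0.02670473 -0.99964096] F [-0.2  1.1  0. ] M [ 0.1  -0.2  -0.09] op 0.5276517739022754 q [-0.45  0.41 -0.28  0.88 -0.03  0.89]
[314.15619799 309.98993436]
```

View pics/g2.png

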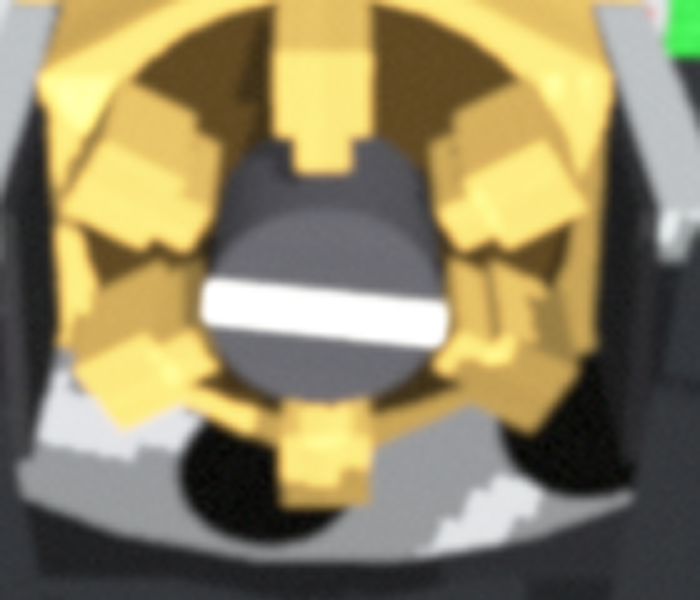

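```bash
python3 - <<'E'
from meas import *
d=load('wrist')
S=5.0
P=lambda a,b,z:onz(d,(a+.5)/S-.5+250,(b+.5)/S-.5+250,z)[:2]
ang=lambda v:np.degrees(np.arctan2(v[1],v[0]))
A,B=P(203,301,.118),P(447,325,.118);print('line',A,B,(A+B)/2,ang(B-A))
z=.116
print('slots',ang(P(515,248,z)-P(135,253,z)))
print('hex side edges', ang(P(612,75,.106)-P(40,78,.106)))
print('teeth UD axis', ang(P(327,455,z)-P(323,90,z)))
c=(A+B)/2
m=green(d['frame']);_,cc,a=blob(m,(385,255));print(cc,a)
# red visible? 
print(np.argwhere(red(d['frame']))[:,::-1][:10])
t=load('top');_,cc,a=blob(green(t['frame']),(358,208));print('top green',cc,a)
cv2.imwrite('pics/h.png',cv2.resize(t['frame'][173:273,311:411],(600,600),interpolation=cv2.INTER_CUBIC))
E
```

```text
line [ 0.50659472 -0.18708471] [ 0.52524969 -0.18483108] [ 0.51592221 -0.1859579 ] 6.888307608384881
slots 14.556539965545968
hex side edges 13.932460840168147
teeth UD axis -76.1903373752594
[395.12866242 246.92866242] 785
[]
top green [430.22727273 274.36363636] 44
```

View pics/h.png

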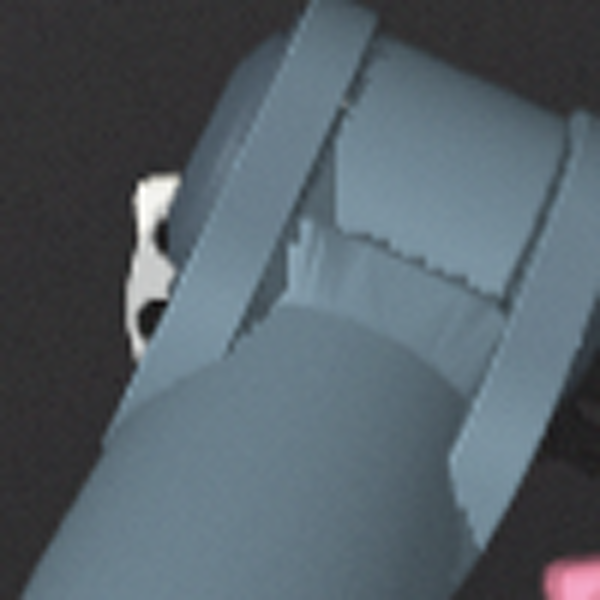

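Call:
play_rows --moves '[{"tx": 0, "ty": 0, "tz": 0, "spin": -0.06}, {"tx": 0, "ty": 0, "tz": 0, "spin": -0.03}, {"tx": 0, "ty": 0, "tz": 0, "spin": 0}, {"tx": 0, "ty": 0, "tz": 0, "spin": 0}]'

```text
time_s: 5.65
position: [0.5156, -0.1856, 0.0961]
tool_rot: [-0.133, 1.574, 0.092]
force: [-0.7, 0.4, 0.1]
opening: 0.525
```

```bash
python3 st.py;  python3 - <<'E'
from h import *
d=grab('wrist')
cv2.imwrite('pics/i.png',cv2.resize(d['frame'][250:370,250:390],(700,600),interpolation=cv2.INTER_CUBIC))
E
```

```text
5.65 [ 0.51563439 -0.18558682  0.09611572] jaw 8.222674466781447 x [-0.00443622 -0.02648183 -0.99963945] F [-0.7  0.4  0.1] M [ 0.12 -0.13 -0.08] op 0.5250958013969985 q [-0.45  0.41 -0.27  0.88 -0.03  0.98]
```

View pics/i.png

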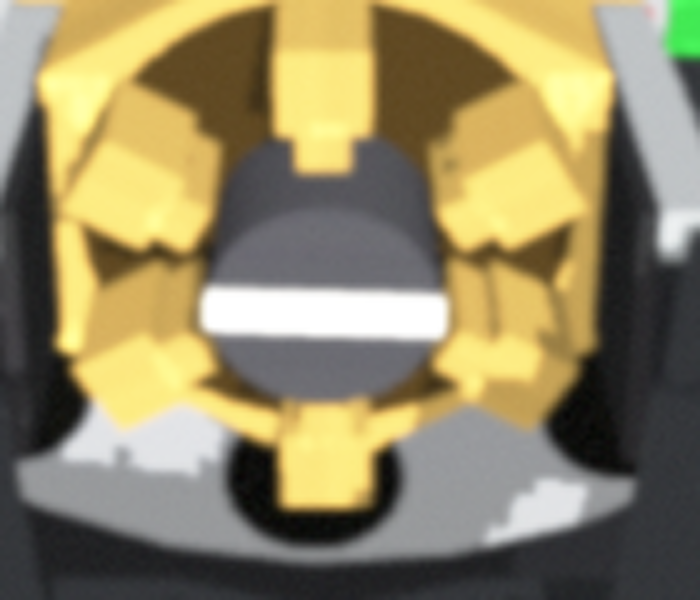

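Call:
play_rows --moves '[{"tx": 0, "ty": 0, "tz": 0, "spin": -0.027}, {"tx": 0, "ty": 0, "tz": 0, "spin": 0}, {"tx": 0, "ty": 0, "tz": 0, "spin": 0}]'

```text
time_s: 5.95
position: [0.5156, -0.1856, 0.0961]
tool_rot: [-0.114, 1.575, 0.073]
force: [-0.7, -0.3, -0.5]
opening: 0.526
```

```bash
python3 st.py;  python3 - <<'E'
from meas import *
d=grab('wrist')
cv2.imwrite('pics/j.png',cv2.resize(d['frame'][250:370,250:390],(700,600),interpolation=cv2.INTER_CUBIC))
u,v=np.meshgrid(np.arange(640),np.arange(400))
m=(d['frame'].min(2)>150)&(abs(u-314)<30)&(abs(v-312)<14)
_,c,a=blob(m,(314,312));n=np.argwhere(_)[:,::-1]
w=np.array([onz(d,*q,.118)[:2] for q in n]);c=w.mean(0);_,_,V=np.linalg.svd(w-c);print('line',a,c,np.degrees(np.arctan(V[0,1]/V[0,0])))
E
```

```text
5.95 [ 0.51564336 -0.18559202  0.0961279 ] jaw 6.806376657260965 x [-0.00499217 -0.02639836 -0.99963904] F [-0.7 -0.3 -0.5] M [ 0.09 -0.12 -0.1 ] op 0.5259809093158522 q [-0.45  0.41 -0.27  0.88 -0.03  1.  ]
line 526 [ 0.51564543 -0.18594788] 6.397841347210689
```

View pics/j.png

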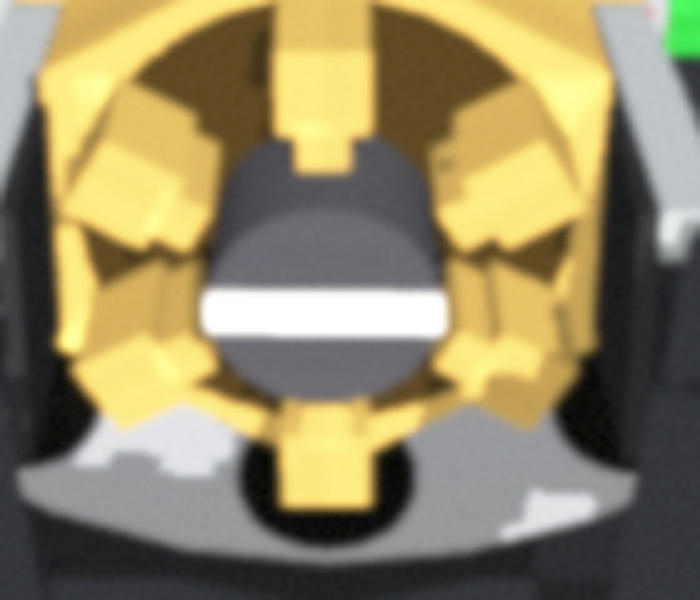

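The white line is now level with the slots (crop (200–447, 313), with the left and right slots at about y=250 and the teeth upright). The measured line is at 6.4° and the jaw at 6.8°. Releasing and rising.

Call:
play_rows --moves '[{"tx": 0, "ty": 0, "tz": 0, "spin": 0}, {"tx": 0, "ty": 0, "tz": 0, "spin": 0}, {"tx": 0, "ty": 0, "tz": 0, "spin": 0}]' --claw 0.8

```text
time_s: 6.25
position: [0.5156, -0.1857, 0.0959]
tool_rot: [-0.115, 1.576, 0.074]
force: [-0.2, -0.4, 0.6]
opening: 0.8
```

Call:
play_rows --moves '[{"tx": 0, "ty": 0, "tz": 0.015, "spin": 0}, {"tx": 0, "ty": 0, "tz": 0.025, "spin": 0}, {"tx": 0, "ty": 0, "tz": 0.03, "spin": 0}, {"tx": 0, "ty": 0, "tz": 0.03, "spin": 0}, {"tx": 0, "ty": 0, "tz": 0.02, "spin": 0}]'

```text
time_s: 6.67
position: [0.5102, -0.1834, 0.214]
tool_rot: [-0.112, 1.588, 0.08]
force: [0.8, 0.1, 0.5]
opening: 0.803
```

Call:
play_rows --moves '[{"tx": 0, "ty": 0, "tz": 0, "spin": 0}, {"tx": 0, "ty": 0, "tz": 0, "spin": 0}]'

```text
time_s: 6.83
position: [0.5131, -0.1848, 0.2197]
tool_rot: [-0.116, 1.579, 0.076]
force: [0.1, -0.1, 0.4]
opening: 0.798
```

```bash
python3 st.py;  python3 - <<'E'
from meas import *
d=grab('wrist');c=proj(d,[.5155,-.1855,.1]);print(c);x,y=c.astype(int);x0,y0=max(x-50,0),max(y-50,0)
print(x0,y0)
cv2.imwrite('pics/k.png',cv2.resize(d['frame'][y0:y0+100,x0:x0+100],(600,600),interpolation=cv2.INTER_CUBIC))
_,c,a=blob(red(d['frame']),(x,y));print('red',c,a,onz(d,*c,.076))
E
```

```text
6.8333 [ 0.51312809 -0.18481925  0.21969105] jaw 6.992496367954696 x [-0.00903522 -0.02594602 -0.99962251] F [ 0.1 -0.1  0.4] M [-0.01 -0.02 -0.02] op 0.7975831396592529 q [-0.45  0.32 -0.06  1.18 -0.03  1.  ]
[319.5947126  195.75698976]
269 145
red [354. 187.] 25 [ 0.54465609 -0.18198828  0.076     ]
```

View pics/k.png

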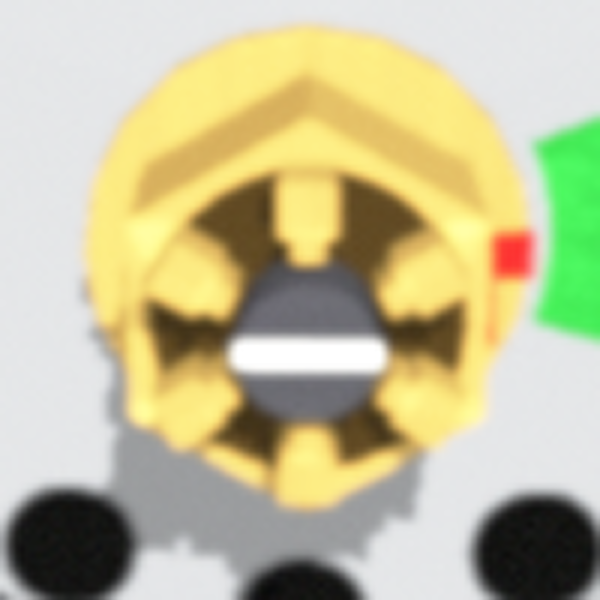

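The red mark at crop (512,256) lies within the green arc (y 120–335). The line runs level from (230,355) to (388,354), parallel to the slots and the hexagon corners. The gripper is clear, so I'm handing in.

```bash
python3 - <<'E'
from h import *
print(manip.sign_off(), manip.state()['time_s'])
E
```

```text
the job is handed in; nothing more can be done
the job is handed in; nothing more can be done
```

The loose nut on the empty grey carousel is tightened and lined up for its pin. I gripped its flats and turned it about 68° clockwise in steps. I then stopped with the red mark's slot at the cross hole, let go and lifted clear, at 6.8 s on the clock.

- **Alignment:** in the last wrist picture, after release, the red mark is inside the green arc. The white line is parallel to the slot through the mark, to within about 1° by eye. The measured line direction was 6.4° and the jaws were at 6.8° while still gripping.
- **Forces:** the readings I took stayed below about 4 N.
- **Pinned carousel:** I did not touch it.
- **Disagreements:** individual readings of the line direction ranged from 6.4° to 9.9°. The 9.9° was the coarse top view, and the close wrist views gave 6.4–7.3°. The tool also drifted to about 1.5° of tilt before and during the grip, with no visible effect.

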